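# Stack a teaching unit in the sloped assembly nest

### The arm

A 6-joint arm with a two-finger parallel gripper is mounted at the origin on the work surface. World frame = base frame: x ahead of the robot, y to its left, z up, the work surface at z = 0. Lengths are in m, angles in rad, forces in N, time in s.
With the tool pointing down it reaches from about 0.25 to 0.8 m from the base axis. Payload 3.9 kg.
Tool frame: the origin (TCP) lies between the finger pads; the fingertips stand 17 mm ahead of it and the grasp point (between the pads) lies 2 mm behind it; z points along the fingers, y is the line along which they close (so a half turn about z gives the same grasp; the last joint's range is limited). The gripper opens to 85 mm and grips with 20 to 120 N. Pads are 22 mm wide; open, the fingers measure 114 mm over their backs; the gripper's body (76 mm by 85 mm) begins 54 mm behind the grasp point. The pads swing forward as they close: fully open they stand 13 mm farther back than shut.
Start: joints at [-1.315, 0.26, -0.138, 1.173, 0, 1.571], TCP at [0.133, -0.508, 0.248] pointing down, gripper open.
Joint ranges: [-2.78, 2.78], [-0.83, 1.72], [-1.28, 1.37], [-1.9, 2.12], [-1.57, 1.48], [-3.14, 3.14]. Speed limits (rad/s): [2.57, 2.57, 3.14, 3.14, 3.14, 3.14].

### API

Orientations are given as a unit quaternion [w, x, y, z].
In Python, from plant import arm, cams, ticket, finder gives the robot as it stands.
- The arm moves only by the shell command python3 -m handwheel 'ROWS' [OPENING] [FORCE]. ROWS is JSON, a list of rows, each an object with "offset": the shift along the tool's x, y, z in cm, a list of three; "twist": the turn, a rotation vector about the tool's x, y, z in degrees, a list of three. In form: [{"offset": [dx, dy, dz], "twist": [rx, ry, rz]}, ...]. A call has 1 to 5 rows; each row shifts and turns the commanded pose from where the row before left it, along the tool's axes as they then stand; what a row does not reach is not made up. A row lasts 1/12 s, in which the tool goes at most 41.7 mm and 7.16 degrees, less where a joint would pass 70% of its speed; a pose out of reach is approached as far as the arm can. A call is refused whole if a number of a shift passes 4.17 or a number of a turn 7.16, either way. A call with a gripper value outside its range is refused whole. OPENING is the opening in per cent of the stroke, from 0 (shut) to 100 (fully open), set as the call begins (- or left out, the last holds). The fingers move at their own pace and stop on an object; FORCE is the grip in N (left out, the last holds). Time passes only in rows, so rows that do not move let the fingers close. It gives the time, the measured TCP pose, the force, the opening and the grip force at its end, in the units of the state.
- arm.state(): the state, without advancing time (a new reading comes with each control period).
- cams.read_camera(name): name is "scene" or "top" or "wrist"; returns the picture (400x640x3 uint8, blue, green, red); there is no depth.
- cams.calibration(name): a dict with "fx", "fy", "cx", "cy" (pixels), "k1" (the pictures are not rectified: a ray, as slopes to the right and down, at radius r is drawn at 1 + k1 r^2 times it, then the intrinsics apply), "R" (3x3) and "t" (3): a world point X has camera coordinates R X + t. Camera axes: x right, y down, z forward; pixel columns grow to the right and rows downward; lengths in m; the calibration is good to about 2 mm. A picture is of the moment at which its call begins: read the wrist's pose just before it. calibration takes no time and is no camera call; for the wrist camera it gives the pose at the moment of the call.
- ticket.sign_off(): hands the job in; it is judged then, once.
Trained networks look in the newest picture that a camera, given by its name, has taken for a name from the list of things; names that differ only in an ending like _2 or _b are one class to them, and where a whole thing is asked for, a point or a joint stands for the part that bears it (a point fixed in the world has none). Each returns a list of dicts, best first, with "conf" (0 to 1); they miss things now and then, are a little off and sometimes report something else, mostly with a low value. They report only what shows in the picture. A call takes as long as a camera call. They do not tell look-alikes from the thing itself.
- finder.recognise(camera, name): "location" ([x, y, z] in m, in world coordinates, good to about 4 mm: the middle of the surface that is visible of it).
- finder.cut_out(camera, name): "region" (400x640 bool, what is visible of it).
The state is a dict: "time_s": time; "joint_pos": joint angles; "qvel": joint speeds; "joint_torque": joint torques, N m; "ee_pos": TCP position; "eef_rot": TCP orientation; "wrist_force": force on the tool from outside, world axes, zero at the start; "torque": the same for the moment, N m; "opening": opening from 0.0 (shut) to 1.0 (fully open); "finger_force": force on a finger pad.
Only numpy, scipy, OpenCV 4.12 (cv2) and the standard library are available. Lean on these libraries where they do the work, as an engineer would, in place of code of your own. Each camera call takes 0.05 s, during which the arm holds its last target. There are 200 camera calls.

### The job

Build up the teaching unit in the sloped nest: first the open grey tray, then the grey spacer frame on it, then the plywood cover with its black battery box uppermost. Lower each part gently, without dropping it, square and fully home between the nest's corner posts before the next, let go of the finished stack, and leave the other things on the bench where they are.

Things in the scene. Friction and masses are not known exactly. Their poses are not given: they have to be found in the camera images.
- nest: fixed aluminium nest, does not move; origin: centre of its dark 170 x 180 mm base, on the bench. Its four L-shaped corner posts, 6 mm thick, stand on the seat along seat z: straight for 54 mm, then flaring outwards as a lead-in up to 64 mm. Their arms reach 28 mm along y and 17 mm along x from each pocket corner; the middle 71 mm of each long side is open for fingers.
- seat: pocket floor of the nest: flat 120 x 150 mm slab tipped 30 degrees, facing up and towards the robot (nest yaw within 0.3 rad). Origin: centre of its top face, 80 mm above the bench. z: the slab's normal (parts go in along -z); x: up the slope; y: level, across it. The pocket between the corner posts is 67 mm (x) by 127 mm (y).
- base_tray: open-topped grey metal tray with a circuit board inside, 60 (x) x 120 (y) x 34 (z) mm, walls and floor 5 mm, about 0.32 kg. Origin: centre of its underside, z up through the open top. Starts flat on the bench; either way round in the nest is right. Home, its underside lies on the seat, its long side (y) along seat y.
- spacer: flat rectangular grey plastic frame, 60 (x) x 120 (y) x 14 (z) mm, bars 10 mm wide, open in the middle, about 0.09 kg. Origin: centre of its underside. Starts flat on the bench; either way round is right. In the stack its underside lies 34 mm above the seat.
- cover: plywood plate 60 (x) x 120 (y) x 6 mm with a black battery box 36 (x) x 70 (y) x 26 mm fixed centrally on top (32 mm high in all), about 0.18 kg. Origin: centre of the plate's underside, z up through the box. Starts flat, box up; either way round is right. In the stack its underside lies 48 mm above the seat.
- meter: bystander, loose: black hand multimeter lying flat, 85 x 170 x 40 (mm); leave alone. Origin: centre of its underside.
- switch_a: bystander, loose: wooden slide-switch block 32 x 70 x 24 with a clear 110 mm strip on top (30 high in all) (mm); leave alone. Origin: centre of its underside.
- switch_b: bystander, loose: a second slide-switch block, same as switch_a (mm); leave alone. Origin: centre of its underside.
- parts_box: bystander, loose: flat clear parts box 80 x 110, 30 high (mm); leave alone. Origin: centre of its underside.
- driver: bystander, loose: screwdriver, 190 long, lying on the bench (mm); leave alone. Origin: on its axis, on the bench.
- tape: bystander, loose: roll of dark tape, 90 across, 20 high (mm); leave alone. Origin: centre of its underside.
- tub: bystander, loose: small white tub, 60 across, 75 high (mm); leave alone. Origin: centre of its underside.
Mind the look-alikes: they are no part of the job. Of the things that look like the spacer, take the one that is farthest to the robot's right at the start.

How it is judged:
On the way, in this order (a step that is already met when the one before it is completed fails the run):
1. the tray sits home and square on the nest's seat (x of base_tray in the frame of seat between -0.005 and 0.005 m and y of base_tray in the frame of seat between -0.005 and 0.005 m and z of base_tray in the frame of seat between -0.003 and 0.003 m and angle between the z axis of base_tray and the z axis of seat, either way round below 0.05 rad and angle between the y axis of base_tray and the y axis of seat, either way round below 0.07 rad), for 0.2 s.
2. the spacer frame lies square and flat on the tray in the nest (all of step 1 and x of spacer in the frame of seat between -0.005 and 0.005 m and y of spacer in the frame of seat between -0.005 and 0.005 m and z of spacer in the frame of seat between 0.031 and 0.037 m and angle between the z axis of spacer and the z axis of seat, either way round below 0.05 rad and angle between the y axis of spacer and the y axis of seat, either way round below 0.07 rad), for 0.2 s.
3. the cover lies square and flat on the spacer, battery box up (all of step 2 and x of cover in the frame of seat between -0.005 and 0.005 m and y of cover in the frame of seat between -0.005 and 0.005 m and z of cover in the frame of seat between 0.045 and 0.051 m and angle between the z axis of cover and the z axis of seat, either way round below 0.05 rad and angle between the y axis of cover and the y axis of seat, either way round below 0.07 rad), for 0.2 s.
At the end, for the whole second after the job is handed in: Tray, spacer, cover stacked in the nest in that order, released and at rest: each within 5 mm of the pocket centre along seat x and y, underside 0, 34 and 48 mm (+-3) above the seat, flat on the slope within 0.05 rad and square with it within 0.07 rad, either way round (all of step 3 and linear speed of each of base_tray, spacer, cover below 0.01 m/s); the robot touches nothing.
It fails at once if a bystander is shifted more than 30 mm (distance of any of meter, switch_a, switch_b, parts_box, driver, tape, tub from where it was at the start of the episode above 0.03 m).
It fails at once if a part is dropped: it moves at over 0.4 m/s within 20 mm of its place in the nest ((distance between base_tray and seat below 0.02 m and linear speed of base_tray above 0.4 m/s) or (distance between spacer and seat below 0.054 m and linear speed of spacer above 0.4 m/s) or (distance between cover and seat below 0.068 m and linear speed of cover above 0.4 m/s)).
It also fails if it takes over 70 s, if anything falls off the work surface, if the arm or the gripper's body presses on something with over 40 N, if the wrist force passes 120 N, or if a joint passes its speed limit or range.

## Working session

There is one attempt and no reset: what is moved stays moved. The work goes in short steps, Python scripts to look and compute and a shell command to move; the robot and the scene stay as the last step left them, time stands still between calls to the robot, and variables do not carry over. Pictures are saved under pics/ and viewed, at most 10 in all, crops included, and the job is handed in when it is done.

```bash
ls; mkdir -p pics; python3 - <<'E'
from plant import arm,cams,finder
import cv2,numpy as np
s=arm.state();print({k:np.round(v,3) for k,v in s.items()})
ims=[]
for n in ["scene","top"]:
    im=cams.read_camera(n);cv2.imwrite(f"pics/{n}0.png",im)
    c=cams.calibration(n);print(n,{k:np.round(v,3).tolist() for k,v in c.items()})
    for t in ["nest","seat","base_tray","spacer","cover"]:
        for d in finder.recognise(n,t):print(n,t,np.round(d["location"],3),round(d["conf"],2))
E
```

```text
pics
{'time_s': np.float64(0.0), 'joint_pos': array([-1.315,  0.261, -0.139,  1.173,  0.   ,  1.571]), 'qvel': array([-0.001,  0.   , -0.001,  0.   , -0.001, -0.001]), 'joint_torque': array([ 1.0000e-03, -4.0568e+01,  2.5392e+01,  1.9000e-02,  0.0000e+00,
        0.0000e+00]), 'ee_pos': array([ 0.133, -0.507,  0.247]), 'eef_rot': array([-0.001,  0.992,  0.128, -0.   ]), 'wrist_force': array([-0.889, -0.317, -0.625]), 'torque': array([ 0.009,  0.038, -0.007]), 'finger_force': np.float64(0.0), 'opening': np.float64(1.001)}
scene {'fx': 455.118, 'fy': 455.118, 'cx': 321.618, 'cy': 192.171, 'k1': -0.024, 'R': [[0.113, 0.993, 0.025], [0.583, -0.046, -0.811], [-0.805, 0.106, -0.584]], 't': [-0.063, -0.244, 2.019]}
scene nest [ 0.635 -0.032  0.058] 0.77
scene seat [ 0.62  -0.027  0.111] 0.6
scene base_tray [0.408 0.342 0.022] 0.94
scene spacer [0.516 0.203 0.008] 0.88
scene spacer [ 0.394 -0.24   0.011] 0.6
scene spacer [0.289 0.206 0.012] 0.6
scene cover [ 0.615 -0.29   0.008] 0.88
top {'fx': 418.2, 'fy': 418.2, 'cx': 326.559, 'cy': 198.755, 'k1': 0.033, 'R': [[-0.008, -1.0, 0.004], [-0.998, 0.008, -0.059], [0.059, -0.005, -0.998]], 't': [0.011, 0.531, 1.339]}
top nest [ 0.584 -0.02   0.073] 0.97
top nest [0.61  0.318 0.026] 0.49
top seat [ 0.594 -0.019  0.092] 0.93
top seat [0.613 0.322 0.026] 0.54
top base_tray [0.399 0.34  0.013] 0.65
top base_tray [ 0.377 -0.24   0.016] 0.61
top base_tray [ 0.592 -0.022  0.09 ] 0.45
top spacer [0.274 0.21  0.015] 0.93
top spacer [ 0.358 -0.082  0.014] 0.6
top spacer [0.507 0.214 0.019] 0.59
top spacer [ 0.38  -0.241  0.014] 0.58
top cover [ 0.596 -0.284  0.001] 0.86
top cover [0.614 0.319 0.024] 0.55
```

View pics/top0.png

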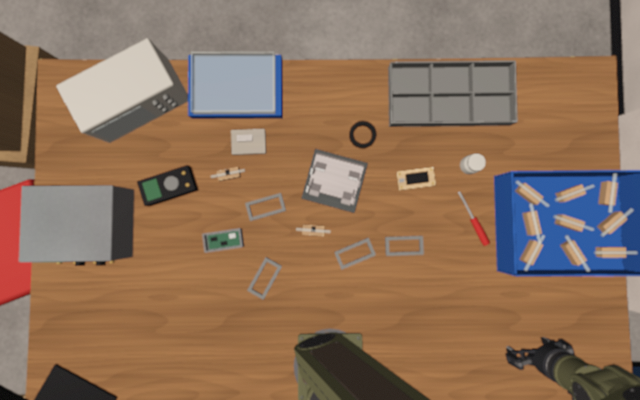

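View pics/scene0.png

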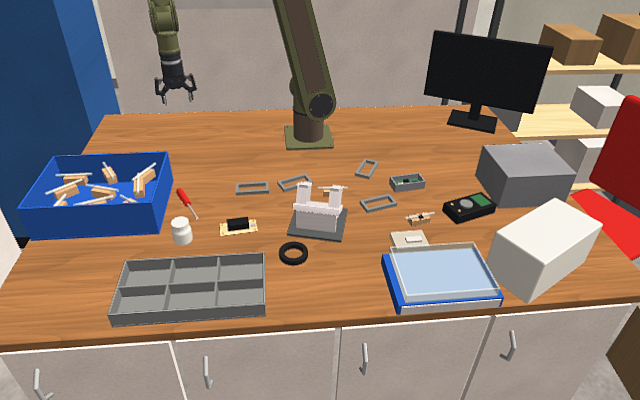

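Candidates for the spacer in the top view are (265,207), (264,278), (355,254) and (405,246). The robot's right is −y, which is image right, so the one at (405,246) fits. The tray is at (223,240), the cover at (416,179) and the nest at (335,180).

```bash
cat > h.py <<'E'
from plant import arm,cams,finder
import cv2,numpy as np
from scipy.spatial.transform import Rotation as Ro
def rays(c,uv):
    K=np.array([[c["fx"],0,c["cx"]],[0,c["fy"],c["cy"]],[0,0,1]])
    p=cv2.undistortPoints(np.asarray(uv,float).reshape(-1,1,2),K,np.array([c["k1"],0,0,0.])).reshape(-1,2)
    R=np.array(c["R"]);return np.c_[p,np.ones(len(p))]@R, -R.T@np.array(c["t"])
def onplane(c,uv,z):
    d,o=rays(c,uv);return o+d*((z-o[2])/d[:,2])[:,None]
def proj(c,X):
    p=(np.array(c["R"])@np.atleast_2d(X).T).T+np.array(c["t"]);q=p[:,:2]/p[:,2:]
    q=q*(1+c["k1"]*(q**2).sum(1,keepdims=True));return q*[c["fx"],c["fy"]]+[c["cx"],c["cy"]]
def tool():
    s=arm.state();q=s["eef_rot"];return np.array(s["ee_pos"]),Ro.from_quat([q[1],q[2],q[3],q[0]])
def rect(cam,name,z,near,c=None):
    """centre, size, yaw of the long side of the region nearest to `near`"""
    c=c or cams.calibration(cam);best=None
    for d in finder.cut_out(cam,name):
        m=d["region"].astype(np.uint8)
        for k in cv2.findContours(m,cv2.RETR_EXTERNAL,cv2.CHAIN_APPROX_NONE)[0]:
            if len(k)<30: continue
            P=onplane(c,k[:,0]+0.0,z)[:,:2]
            (x,y),(w,h),a=cv2.minAreaRect((P*1000).astype(np.float32))
            if w>h: a+=90
            r=(np.hypot(x/1000-near[0],y/1000-near[1]),x/1000,y/1000,sorted((w,h)),(a-90+90)%180,d["conf"])
            if best is None or r[0]<best[0]: best=r
    # a is angle of long side + 90 => yaw of short side(x axis)
    return best
E
python3 - <<'E'
from h import *
im=cams.read_camera("top")
for n,z,p in [("base_tray",.034,(.40,.34)),("spacer",.014,(.38,-.24)),("cover",.006,(.6,-.285)),("nest",.0,(.585,-.02))]:
    r=rect("top",n,z,p);print(n,r and np.round(np.hstack([r[1:3],r[3],r[4],r[5]]),3))
a=cv2.resize(im[140:290,200:440],None,fx=3.3,fy=3.3,interpolation=cv2.INTER_CUBIC);cv2.imwrite("pics/crop1.png",a)
E
```

```text
base_tray [  0.404   0.336  58.226 125.902   9.724   0.85 ]
spacer [  0.38   -0.238  57.634 116.221 179.582   0.83 ]
cover [  0.598  -0.285  61.739 123.472   7.149   0.75 ]
nest [ 5.93000e-01 -2.00000e-02  1.71566e+02  1.85263e+02  1.64905e+02
  5.60000e-01]
```

View pics/crop1.png

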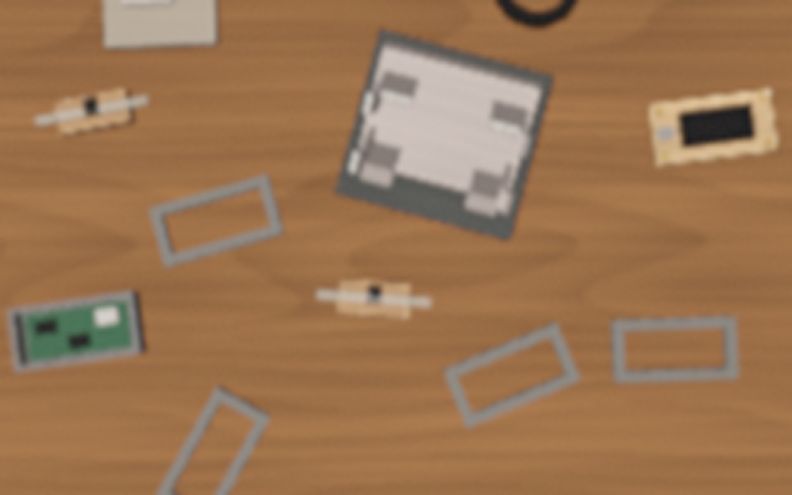

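The crop confirms it: the rightmost frame, at crop (675,348) or top (405,246), is a plain grey frame and is the spacer. The tray, with its green board, is at crop (78,330). The nest is yawed about −15°.

```bash
cat >> h.py <<'E'
def down(yaw,tilt=0):
    """tool y along world heading yaw, tool z down, then tilted"""
    a=np.radians(yaw);Y=np.array([np.cos(a),np.sin(a),0]);Z=np.array([0,0,-1.])
    return Ro.from_matrix(np.c_[np.cross(Y,Z),Y,Z])*Ro.from_euler('x',-tilt,degrees=True)
def plan(p1,R1,n=None,start=None):
    p,R=start or tool();d=np.array(p1)-p;rv=(R.inv()*R1).as_rotvec(degrees=True)
    m=int(np.ceil(max(np.linalg.norm(d)/.0410,np.linalg.norm(rv)/7.1,1)));n=n or m
    print("rows",n,"tw/row",np.round(rv/n,2),"total tool shift cm",np.round(R.inv().apply(d)*100,2))
    st=Ro.from_rotvec(rv/n,degrees=True);o=[]
    for i in range(n):
        o.append(np.round(R.inv().apply(d/n)*100,2).tolist());R=R*st
    print(o)
E
python3 - <<'E'
from h import *
c=cams.calibration("wrist");p,R=tool();o=-np.array(c["R"]).T@np.array(c["t"])
print("cam in tool",R.inv().apply(o-p),"axes in tool",np.round(R.inv().as_matrix()@np.array(c["R"]).T,3).tolist(),c["fx"])
plan([.47,.012,.30],down(-15,30))
E
```

```text
cam in tool [ 0.07361338 -0.00030006 -0.12460483] axes in tool [[0.0, -0.957, -0.291], [1.0, -0.0, 0.0], [-0.0, -0.291, 0.957]] 296.1903371001399
rows 16 tw/row [-1.7   0.99 -3.68] total tool shift cm [ 45.77 -41.77  -5.17]
[[2.86, -2.61, -0.32], [3.03, -2.41, -0.35], [3.18, -2.2, -0.36], [3.32, -1.98, -0.37], [3.45, -1.75, -0.36], [3.56, -1.52, -0.35], [3.66, -1.27, -0.33], [3.74, -1.03, -0.3], [3.8, -0.78, -0.26], [3.84, -0.52, -0.22], [3.87, -0.27, -0.16], [3.88, -0.02, -0.1], [3.88, 0.23, -0.03], [3.86, 0.48, 0.05], [3.82, 0.73, 0.13], [3.76, 0.96, 0.22]]
```

```bash
python3 -m handwheel '[{"offset":[2.9,-2.6,-0.3],"twist":[-1.7,1,-3.7]},{"offset":[3,-2.4,-0.3],"twist":[-1.7,1,-3.7]},{"offset":[3.2,-2.2,-0.4],"twist":[-1.7,1,-3.7]},{"offset":[3.3,-2,-0.4],"twist":[-1.7,1,-3.7]},{"offset":[3.4,-1.8,-0.4],"twist":[-1.7,1,-3.7]}]' 100 >/dev/null
python3 -m handwheel '[{"offset":[3.6,-1.5,-0.3],"twist":[-1.7,1,-3.7]},{"offset":[3.7,-1.3,-0.3],"twist":[-1.7,1,-3.7]},{"offset":[3.7,-1,-0.3],"twist":[-1.7,1,-3.7]},{"offset":[3.8,-0.8,-0.3],"twist":[-1.7,1,-3.7]},{"offset":[3.8,-0.5,-0.2],"twist":[-1.7,1,-3.7]}]' >/dev/null
python3 -m handwheel '[{"offset":[3.9,-0.3,-0.2],"twist":[-1.7,1,-3.7]},{"offset":[3.9,0,-0.1],"twist":[-1.7,1,-3.7]},{"offset":[3.9,0.2,0],"twist":[-1.7,1,-3.7]},{"offset":[3.9,0.5,0],"twist":[-1.7,1,-3.7]},{"offset":[3.8,0.7,0.1],"twist":[-1.7,1,-3.7]}]' >/dev/null
python3 -m handwheel '[{"offset":[3.8,1,0.2],"twist":[-1.7,1,-3.7]},{"offset":[0,0,0],"twist":[0,0,0]},{"offset":[0,0,0],"twist":[0,0,0]}]'
python3 - <<'E'
from h import *
plan([.47,.012,.30],down(-15,30))
im=cams.read_camera("wrist");c=cams.calibration("wrist")
for n in ["nest","seat"]:
    for d in finder.recognise("wrist",n):print(n,np.round(d["location"],3),round(d["conf"],2))
cv2.imwrite("pics/w1raw.png",im)
a=np.radians(-15);ox=np.array([np.cos(a)*.866,np.sin(a)*.866,.5]);oy=np.array([-np.sin(a),np.cos(a),0]);oz=np.cross(ox,oy)
S=np.array([.593,-.02,.08])
g=cv2.resize(im,(800,500))
for h in (0,.064):
    q=[S+ox*sx*.0335+oy*sy*.0635+oz*h for sx,sy in((1,1),(1,-1),(-1,-1),(-1,1))]
    cv2.polylines(g,[(proj(c,q)*1.25).astype(int)],True,(0,0,255) if h==0 else (0,255,0),1)
q=[S+ox*sx*.06+oy*sy*.075 for sx,sy in((1,1),(1,-1),(-1,-1),(-1,1))]
cv2.polylines(g,[(proj(c,q)*1.25).astype(int)],True,(255,0,0),1)
cv2.imwrite("pics/w1.png",g)
E
```

```text
time_s: 2.35
ee_pos: [0.4685, 0.0162, 0.3012]
eef_rot: [0.205, 0.763, 0.592, 0.16]
wrist_force: [-0.2, -0.0, -0.6]
opening: 1.002
finger_force: 0.0
rows 1 tw/row [ 0.11 -0.34  0.47] total tool shift cm [-0.37  0.16  0.23]
[[-0.37, 0.16, 0.23]]
nest [ 0.573 -0.004  0.074] 0.96
seat [ 0.584 -0.014  0.094] 0.65
```

View pics/w1.png

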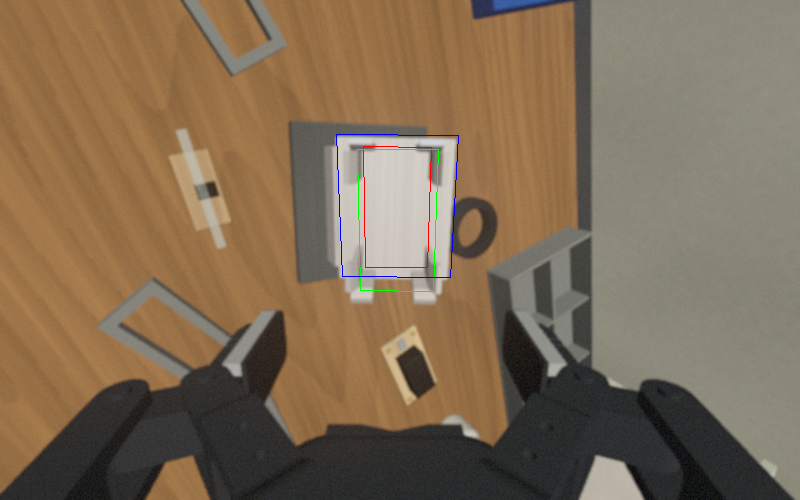

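```bash
python3 - <<'E'
import cv2
im=cv2.imread("pics/w1raw.png")[90:250,225:385]
cv2.imwrite("pics/w1c.png",cv2.resize(cv2.convertScaleAbs(im,alpha=1.6,beta=-110),(600,600),interpolation=cv2.INTER_CUBIC))
E
```

```text
(no output)
```

View pics/w1c.png

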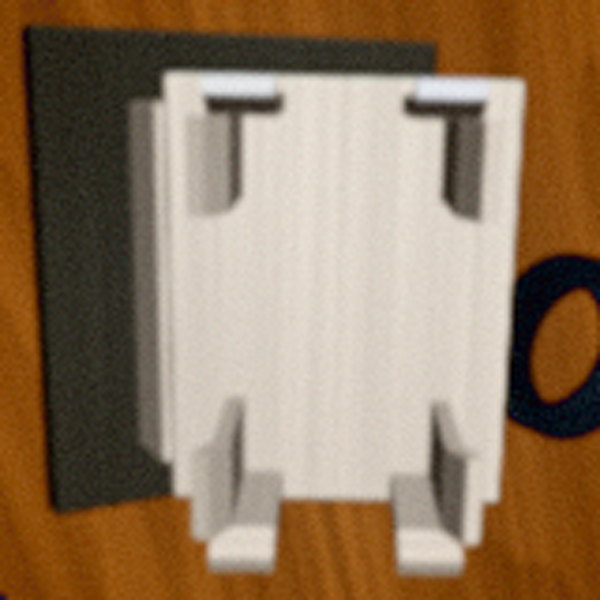

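```bash
cat > seat.py <<'E'
from h import *
def frame(yaw,tilt=30):
    a,t=np.radians(yaw),np.radians(tilt);x=np.array([np.cos(a)*np.cos(t),np.sin(a)*np.cos(t),np.sin(t)]);y=np.array([-np.sin(a),np.cos(a),0]);return np.c_[x,y,np.cross(x,y)]
E
python3 - <<'E'
from seat import *
from scipy.optimize import least_squares
c=cams.calibration("wrist")
px=(np.array([(163,72),(526,80),(500,500),(173,497),(242,207),(443,207)])+.5)/3.75-.5+[225,90]
L=np.array([(-.06,.075,0),(.06,.075,0),(.06,-.075,0),(-.06,-.075,0),(-.0335,.0355,0),(.0335,.0355,0)])
for n in (4,6):
  f=lambda v:(proj(c,np.array([v[0],v[1],.08])+L[:n]@frame(v[2]*100).T)-px[:n]).ravel()
  r=least_squares(f,[.593,-.02,-.15]);print(r.x*[1,1,100],np.round(r.fun.reshape(-1,2),1).tolist())
  g=lambda v:(proj(c,v[:3]+L[:n]@frame(v[3]*100).T)-px[:n]).ravel()
  r=least_squares(g,[.593,-.02,.08,-.15]);print(r.x,np.round(r.fun.reshape(-1,2),1).tolist())
o=np.array(r.x);plan([.404,.2,.26],down(9.7));plan([.404,.336,.2],down(9.7))
E
```

```text
[  0.58910373  -0.02254337 -15.87624309] [[-0.3, -0.4], [0.4, -0.7], [0.3, 1.0], [0.1, 0.4]]
[ 0.5905094  -0.02344952  0.07700436 -0.15915104] [[0.1, 0.0], [-0.1, -0.3], [-0.2, 0.5], [0.3, -0.2]]
[  0.58881122  -0.02382653 -15.72875432] [[-0.4, 0.9], [0.2, 0.3], [0.4, 1.8], [0.3, 1.4], [0.4, -2.3], [-0.4, -1.5]]
[ 0.59032756 -0.02474534  0.07686218 -0.15778101] [[0.0, 1.2], [-0.3, 0.7], [-0.1, 1.2], [0.5, 0.7], [0.6, -2.3], [-0.7, -1.4]]
rows 6 tw/row [ 4.93  1.06 -3.98] total tool shift cm [ 16.43 -11.48  -1.92]
[[2.74, -1.91, -0.32], [2.87, -1.74, -0.11], [2.98, -1.53, 0.09], [3.08, -1.31, 0.26], [3.16, -1.06, 0.42], [3.21, -0.8, 0.56]]
rows 9 tw/row [ 3.29  0.71 -2.66] total tool shift cm [ 29.58 -17.49   1.54]
[[3.29, -1.94, 0.17], [3.37, -1.77, 0.32], [3.44, -1.59, 0.46], [3.51, -1.4, 0.59], [3.56, -1.2, 0.71], [3.6, -0.99, 0.81], [3.63, -0.78, 0.91], [3.65, -0.55, 0.99], [3.66, -0.32, 1.06]]
```

```bash
cat >> h.py <<'E'
from scipy.optimize import minimize
def fitbox(cam,name,near,yaw,h,c,size=(.06,.12)):
    """x,y,yaw of a flat box on the bench whose silhouette matches the cut-out's hull"""
    best=None
    for d in finder.cut_out(cam,name):
        m=d["region"].astype(np.uint8);k=cv2.findContours(m,cv2.RETR_EXTERNAL,cv2.CHAIN_APPROX_NONE)[0]
        k=max(k,key=len)
        ctr=onplane(c,[k[:,0].mean(0)],h/2)[0,:2];e=np.hypot(*(ctr-near))
        if best is None or e<best[0]:best=(e,k,d["conf"],ctr)
    H=cv2.convexHull(best[1]);S=4;M=np.zeros((400*S,640*S),np.uint8);cv2.fillConvexPoly(M,((H[:,0]+.5)*S).astype(np.int32),1)
    L=np.array([(a*size[0]/2,b*size[1]/2,z) for a in(-1,1) for b in(-1,1) for z in(0,h)])
    def cost(v):
        a=np.radians(v[2]);R=np.array([[np.cos(a),-np.sin(a),0],[np.sin(a),np.cos(a),0],[0,0,1]])
        q=proj(c,L@R.T+[v[0]/1e3,v[1]/1e3,0]);Q=np.zeros_like(M);cv2.fillConvexPoly(Q,cv2.convexHull(((q+.5)*S).astype(np.int32)),1)
        return 1-(M&Q).sum()/(M|Q).sum()
    x0=np.array([best[3][0]*1e3,best[3][1]*1e3,yaw])
    r=minimize(cost,x0,method="Nelder-Mead",options=dict(initial_simplex=x0+np.array([[0,0,0],[10,0,0],[0,10,0],[0,0,8]]),xatol=.1,fatol=1e-4))
    return r.x,1-r.fun,best[2]
E
python3 -m handwheel '[{"offset":[3.3,-1.9,0.2],"twist":[3.3,0.7,-2.7]},{"offset":[3.4,-1.8,0.3],"twist":[3.3,0.7,-2.7]},{"offset":[3.4,-1.6,0.5],"twist":[3.3,0.7,-2.7]},{"offset":[3.5,-1.4,0.6],"twist":[3.3,0.7,-2.7]},{"offset":[3.6,-1.2,0.7],"twist":[3.3,0.7,-2.7]}]' >/dev/null
python3 -m handwheel '[{"offset":[3.6,-1,0.8],"twist":[3.3,0.7,-2.7]},{"offset":[3.6,-0.8,0.9],"twist":[3.3,0.7,-2.7]},{"offset":[3.6,-0.6,1],"twist":[3.3,0.7,-2.7]},{"offset":[3.6,-0.3,1.1],"twist":[3.3,0.7,-2.7]},{"offset":[0,0,0],"twist":[0,0,0]}]' >/dev/null
python3 -m handwheel '[{"offset":[0,0,0],"twist":[0,0,0]}]'
python3 - <<'E'
from h import *
im=cams.read_camera("wrist");c=cams.calibration("wrist");cv2.imwrite("pics/w2.png",im)
v,iou,cf=fitbox("wrist","base_tray",(.404,.336),9.7,.034,c);print(v,iou,cf)
plan([v[0]/1e3,v[1]/1e3,.06],down(v[2]));plan([v[0]/1e3,v[1]/1e3,.018],down(v[2]))
E
```

```text
time_s: 3.42
ee_pos: [0.4043, 0.3349, 0.1977]
eef_rot: [0.001, 0.642, 0.766, -0.003]
wrist_force: [-0.5, 0.0, -0.5]
opening: 1.001
finger_force: 0.0
[402.10587633 338.35704729   8.05992419] 0.9873915165034332 0.78
rows 4 tw/row [-0.02  0.05  0.48] total tool shift cm [ 0.55 -0.07 13.92]
[[0.14, -0.02, 3.48], [0.13, -0.02, 3.48], [0.13, -0.02, 3.48], [0.13, -0.03, 3.48]]
rows 5 tw/row [-0.02  0.04  0.39] total tool shift cm [ 0.57 -0.07 18.12]
[[0.11, -0.01, 3.62], [0.11, -0.02, 3.62], [0.11, -0.02, 3.62], [0.1, -0.02, 3.62], [0.1, -0.02, 3.62]]
```

View pics/w2.png

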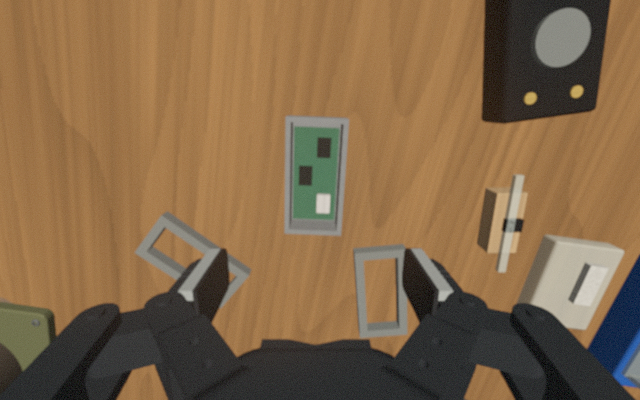

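The tray is centred at about (316,175) with nothing beside it where the fingers land. I'll go down on it.

```bash
python3 -m handwheel '[{"offset":[0.1,0,3.6],"twist":[0,0,0.4]},{"offset":[0.1,0,3.6],"twist":[0,0,0.4]},{"offset":[0.1,0,3.6],"twist":[0,0,0.4]},{"offset":[0.1,-0.1,3.6],"twist":[0,0,0.4]},{"offset":[0.1,0,3.2],"twist":[0,0,0.4]}]' 100
python3 -m handwheel '[{"offset":[0,0,0],"twist":[0,0,0]},{"offset":[0,0,0],"twist":[0,0,0]},{"offset":[0,0,0],"twist":[0,0,0]},{"offset":[0,0,0],"twist":[0,0,0]},{"offset":[0,0,0],"twist":[0,0,0]}]' 30 60
python3 -m handwheel '[{"offset":[0,0,0],"twist":[0,0,0]},{"offset":[0,0,0],"twist":[0,0,0]}]'
python3 -c "
from seat import *
S=np.array([.5893,-.0228,.08]);F=frame(-15.8)
print(tool()[0])
p,R=tool();plan(p+[0,0,.15],R)
plan(S+F@[0,0,.16],down(-15.8,30),start=(p+np.array([0,0,.12]),R))"
```

```text
time_s: 3.93
ee_pos: [0.4017, 0.3375, 0.0231]
eef_rot: [0.001, 0.656, 0.754, -0.001]
wrist_force: [-0.0, -0.7, -0.5]
opening: 1.005
finger_force: 0.0
time_s: 4.35
ee_pos: [0.403, 0.3404, 0.0255]
eef_rot: [0.001, 0.655, 0.755, 0.001]
wrist_force: [0.2, 0.5, -2.9]
opening: 0.691
finger_force: 67.3
time_s: 4.52
ee_pos: [0.4025, 0.3403, 0.0247]
eef_rot: [0.001, 0.655, 0.756, 0.0]
wrist_force: [0.0, -0.7, 5.7]
opening: 0.691
finger_force: 68.2
[0.40246678 0.34032485 0.02472953]
rows 4 tw/row [0. 0. 0.] total tool shift cm [ -0.02   0.02 -15.  ]
[[-0.01, 0.01, -3.75], [-0.01, 0.01, -3.75], [-0.01, 0.01, -3.75], [-0.01, 0.01, -3.75]]
rows 9 tw/row [-3.27 -0.69  2.6 ] total tool shift cm [-35.36   6.05  -7.33]
[[-3.93, 0.67, -0.81], [-3.9, 0.89, -0.72], [-3.86, 1.11, -0.62], [-3.82, 1.31, -0.5], [-3.76, 1.51, -0.38], [-3.69, 1.7, -0.24], [-3.61, 1.87, -0.09], [-3.52, 2.04, 0.06], [-3.42, 2.19, 0.22]]
```

```bash
python3 -m handwheel '[{"offset":[0,0,0],"twist":[0,0,0]},{"offset":[0,0,0],"twist":[0,0,0]},{"offset":[-0.2,0,-0.5],"twist":[0,0,0]},{"offset":[0,0,0],"twist":[0,0,0]}]' 78 60
python3 -m handwheel '[{"offset":[0,0,0],"twist":[0,0,0]},{"offset":[0,0,0],"twist":[0,0,0]},{"offset":[0,0,0],"twist":[0,0,0]},{"offset":[0,0,0],"twist":[0,0,0]}]' 30 60
python3 -m handwheel '[{"offset":[0,0,-1],"twist":[0,0,0]},{"offset":[0,0,-3.5],"twist":[0,0,0]},{"offset":[0,0,-3.5],"twist":[0,0,0]},{"offset":[0,0,-3.5],"twist":[0,0,0]},{"offset":[0,0,-3],"twist":[0,0,0]}]'
python3 -c "
from seat import *
S=np.array([.5893,-.0228,.08]);F=frame(-15.8)
print(tool()[0])
plan(S+F@[0,0,.16],down(-15.8,30))"
```

```text
time_s: 4.85
ee_pos: [0.4021, 0.3377, 0.029]
eef_rot: [0.001, 0.655, 0.756, -0.001]
wrist_force: [-0.5, 0.3, 0.7]
opening: 0.782
finger_force: 0.0
time_s: 5.18
ee_pos: [0.4023, 0.338, 0.0292]
eef_rot: [0.001, 0.655, 0.756, -0.001]
wrist_force: [-0.2, -1.0, 6.8]
opening: 0.686
finger_force: 65.3
time_s: 5.6
ee_pos: [0.4016, 0.3379, 0.1755]
eef_rot: [0.001, 0.655, 0.756, -0.001]
wrist_force: [1.1, 0.5, -3.2]
opening: 0.69
finger_force: 66.4
[0.40157905 0.33786008 0.17548159]
rows 9 tw/row [-3.29 -0.68  2.6 ] total tool shift cm [-35.13   6.15  -4.22]
[[-3.9, 0.68, -0.47], [-3.87, 0.88, -0.38], [-3.83, 1.08, -0.28], [-3.78, 1.26, -0.16], [-3.72, 1.44, -0.04], [-3.65, 1.61, 0.09], [-3.57, 1.76, 0.23], [-3.49, 1.91, 0.38], [-3.39, 2.04, 0.53]]
```

```bash
python3 -m handwheel '[{"offset":[-3.9,0.7,-0.5],"twist":[-3.3,-0.7,2.6]},{"offset":[-3.9,0.9,-0.4],"twist":[-3.3,-0.7,2.6]},{"offset":[-3.8,1.1,-0.3],"twist":[-3.3,-0.7,2.6]},{"offset":[-3.8,1.3,-0.2],"twist":[-3.3,-0.7,2.6]},{"offset":[-3.7,1.4,0],"twist":[-3.3,-0.7,2.6]}]' >/dev/null
python3 -m handwheel '[{"offset":[-3.6,1.6,0.1],"twist":[-3.3,-0.7,2.6]},{"offset":[-3.6,1.8,0.2],"twist":[-3.3,-0.7,2.6]},{"offset":[-3.5,1.9,0.4],"twist":[-3.3,-0.7,2.6]},{"offset":[-3.4,2,0.5],"twist":[-3.3,-0.7,2.6]},{"offset":[0,0,0],"twist":[0,0,0]}]' >/dev/null
python3 -m handwheel '[{"offset":[0,0,0],"twist":[0,0,0]},{"offset":[0,0,0],"twist":[0,0,0]}]'
python3 - <<'E'
from seat import *
S=np.array([.5893,-.0228,.08]);F=frame(-15.8)
plan(S+F@[0,0,.16],down(-15.8,30));plan(S+F@[0,0,.10],down(-15.8,30))
im=cams.read_camera("wrist");cv2.imwrite("pics/w3.png",cv2.resize(im,(800,500)))
E
```

```text
time_s: 6.6
ee_pos: [0.5116, -0.0006, 0.2171]
eef_rot: [0.207, 0.77, 0.583, 0.155]
wrist_force: [0.7, 0.3, -2.7]
opening: 0.684
finger_force: 66.5
rows 1 tw/row [-0.    0.15  0.07] total tool shift cm [-0.03  0.14 -0.09]
[[-0.03, 0.14, -0.09]]
rows 2 tw/row [-0.    0.08  0.04] total tool shift cm [-0.01  0.14  5.91]
[[-0.0, 0.07, 2.96], [-0.01, 0.07, 2.96]]
```

View pics/w3.png

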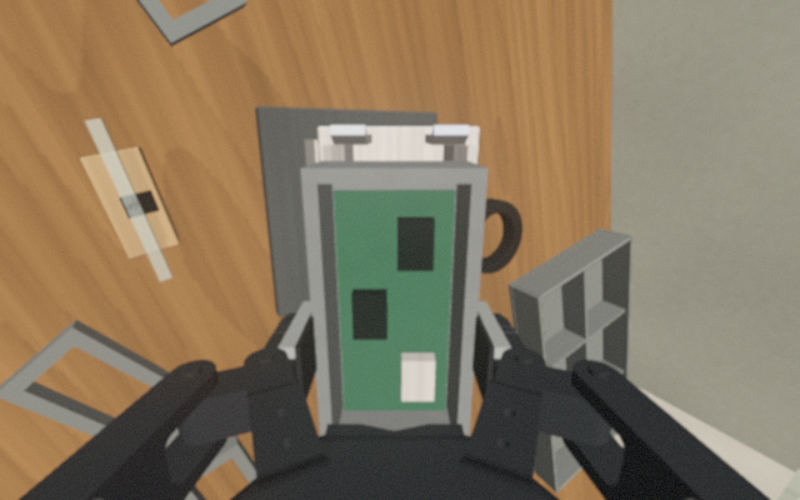

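The tray is square in the grip and lined up above the nest, with the seat posts at (350,135) and (455,135). I'll lower it.

```bash
python3 -m handwheel '[{"offset":[0,0.1,2],"twist":[0,0.1,0]},{"offset":[0,0,2],"twist":[0,0,0]},{"offset":[0,0,1.5],"twist":[0,0,0]},{"offset":[0,0,1],"twist":[0,0,0]},{"offset":[0,0,1],"twist":[0,0,0]}]'
python3 -m handwheel '[{"offset":[0,0,1],"twist":[0,0,0]},{"offset":[0,0,1],"twist":[0,0,0]},{"offset":[0,0,1],"twist":[0,0,0]},{"offset":[0,0,1],"twist":[0,0,0]}]'
python3 -m handwheel '[{"offset":[0,0,0.5],"twist":[0,0,0]},{"offset":[0,0,0.3],"twist":[0,0,0]},{"offset":[0,0,0],"twist":[0,0,0]}]'
python3 - <<'E'
from seat import *
S=np.array([.5893,-.0228,.08]);F=frame(-15.8)
p,R=tool();print(F.T@(p-S));print("seat force",F.T@np.array(arm.state()["wrist_force"]))
E
```

```text
time_s: 7.07
ee_pos: [0.5499, -0.0094, 0.1521]
eef_rot: [0.207, 0.769, 0.584, 0.156]
wrist_force: [0.0, -0.0, -2.6]
opening: 0.69
finger_force: 66.5
time_s: 7.4
ee_pos: [0.5697, -0.0147, 0.1181]
eef_rot: [0.207, 0.769, 0.584, 0.156]
wrist_force: [-0.0, 0.6, -3.9]
opening: 0.687
finger_force: 66.5
time_s: 7.65
ee_pos: [0.5731, -0.0168, 0.1112]
eef_rot: [0.207, 0.769, 0.584, 0.156]
wrist_force: [0.4, -0.2, -2.8]
opening: 0.685
finger_force: 66.5
[0.00066142 0.00136901 0.03565762]
seat force [-1.01897245 -0.08734688 -2.64432773]
```

```bash
python3 -m handwheel '[{"offset":[0,0,0.2],"twist":[0,0,0]},{"offset":[0,0,0.2],"twist":[0,0,0]},{"offset":[0,0,0],"twist":[0,0,0]}]'
python3 -m handwheel '[{"offset":[0,0,0.2],"twist":[0,0,0]},{"offset":[0,0,0.1],"twist":[0,0,0]},{"offset":[0,0,0],"twist":[0,0,0]}]'
python3 -m handwheel '[{"offset":[0,0,0.15],"twist":[0,0,0]},{"offset":[0,0,0],"twist":[0,0,0]}]'
python3 - <<'E'
from seat import *
S=np.array([.5893,-.0228,.08]);F=frame(-15.8)
p,R=tool();print(F.T@(p-S));print("seat force",F.T@np.array(arm.state()["wrist_force"]))
E
```

```text
time_s: 7.9
ee_pos: [0.5752, -0.0181, 0.1087]
eef_rot: [0.208, 0.77, 0.583, 0.157]
wrist_force: [-0.4, 0.3, -3.4]
opening: 0.682
finger_force: 66.5
time_s: 8.15
ee_pos: [0.5765, -0.0187, 0.1059]
eef_rot: [0.208, 0.77, 0.583, 0.156]
wrist_force: [0.2, -0.4, -2.7]
opening: 0.687
finger_force: 66.5
time_s: 8.32
ee_pos: [0.5769, -0.0189, 0.1053]
eef_rot: [0.208, 0.77, 0.583, 0.157]
wrist_force: [-6.2, 0.1, 6.4]
opening: 0.686
finger_force: 67.6
[0.00141189 0.00042891 0.02840343]
seat force [-1.95414747 -1.58937035  8.50779991]
```

```bash
python3 -m handwheel '[{"offset":[0,0,0.1],"twist":[0,0,0]},{"offset":[0,0,0],"twist":[0,0,0]},{"offset":[0,0,0],"twist":[0,0,0]},{"offset":[0,0,0],"twist":[0,0,0]},{"offset":[0,0,0],"twist":[0,0,0]}]' 84
python3 -m handwheel '[{"offset":[0,0,-1],"twist":[0,0,0]},{"offset":[0,0,-3],"twist":[0,0,0]},{"offset":[0,0,-4],"twist":[0,0,0]},{"offset":[0,0,-4],"twist":[0,0,0]},{"offset":[0,0,-4],"twist":[0,0,0]}]' 100
python3 - <<'E'
from seat import *
im=cams.read_camera("wrist");c=cams.calibration("wrist")
S=np.array([.5893,-.0228,.08]);F=frame(-15.8)
g=im.copy()
for h in(0,.034):
    q=S+np.array([(a*.03,b*.06,h) for a,b in((1,1),(1,-1),(-1,-1),(-1,1))])@F.T
    cv2.polylines(g,[np.round(proj(c,q)*8).astype(int)],True,(0,0,255),1,cv2.LINE_AA,3)
cv2.imwrite("pics/w4.png",cv2.resize(g[60:320,190:450],(600,600),interpolation=cv2.INTER_CUBIC))
plan([.38,-.238,.2],down(-.4))
E
```

```text
time_s: 8.73
ee_pos: [0.5781, -0.019, 0.104]
eef_rot: [0.208, 0.77, 0.583, 0.157]
wrist_force: [1.1, -0.4, 0.0]
opening: 0.841
finger_force: 0.0
time_s: 9.15
ee_pos: [0.4987, 0.003, 0.2436]
eef_rot: [0.208, 0.77, 0.583, 0.156]
wrist_force: [0.4, 1.6, 0.3]
opening: 0.999
finger_force: 0.0
rows 7 tw/row [ 4.35  0.57 -2.14] total tool shift cm [-26.52  -6.82   1.84]
[[-3.79, -0.97, 0.26], [-3.75, -1.09, 0.3], [-3.71, -1.21, 0.35], [-3.67, -1.32, 0.41], [-3.62, -1.42, 0.48], [-3.57, -1.52, 0.56], [-3.52, -1.6, 0.64]]
```

View pics/w4.png

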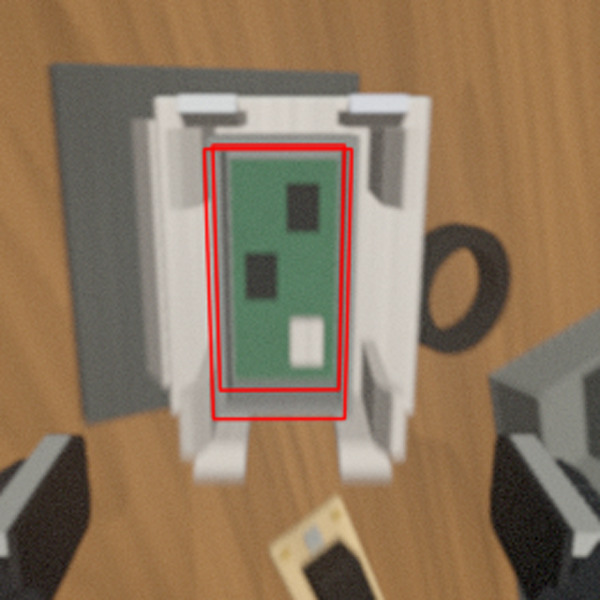

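The tray lies home and square between the posts; the small overlay offset comes from the arm still settling. Next is the spacer.

```bash
python3 -m handwheel '[{"offset":[-3.8,-1,0],"twist":[4.4,0.6,-2.1]},{"offset":[-3.8,-1.1,0.3],"twist":[4.4,0.6,-2.1]},{"offset":[-3.7,-1.2,0.4],"twist":[4.4,0.6,-2.1]},{"offset":[-3.7,-1.3,0.4],"twist":[4.4,0.6,-2.1]},{"offset":[-3.6,-1.4,0.5],"twist":[4.4,0.6,-2.1]}]' >/dev/null
python3 -m handwheel '[{"offset":[-3.6,-1.5,0.6],"twist":[4.3,0.6,-2.1]},{"offset":[-3.5,-1.6,0.6],"twist":[4.3,0.6,-2.1]},{"offset":[0,0,0],"twist":[0,0,0]},{"offset":[0,0,0],"twist":[0,0,0]}]'
python3 - <<'E'
from h import *
im=cams.read_camera("wrist");c=cams.calibration("wrist");cv2.imwrite("pics/w5.png",im)
v,iou,cf=fitbox("wrist","spacer",(.38,-.238),-.4,.014,c);print(v,iou,cf)
plan([v[0]/1e3,v[1]/1e3,.06],down(v[2]))
E
```

```text
time_s: 9.95
ee_pos: [0.379, -0.2404, 0.1933]
eef_rot: [-0.006, 0.713, 0.702, -0.002]
wrist_force: [0.3, 0.4, -0.0]
opening: 0.998
finger_force: 0.0
[ 378.72990474 -240.6418046     1.24796727] 0.9908093077711108 0.67
rows 4 tw/row [-0.14 -0.07 -0.48] total tool shift cm [-0.3   0.12 13.38]
[[-0.07, 0.03, 3.35], [-0.07, 0.02, 3.35], [-0.07, 0.01, 3.35], [-0.06, 0.0, 3.35]]
```

View pics/w5.png

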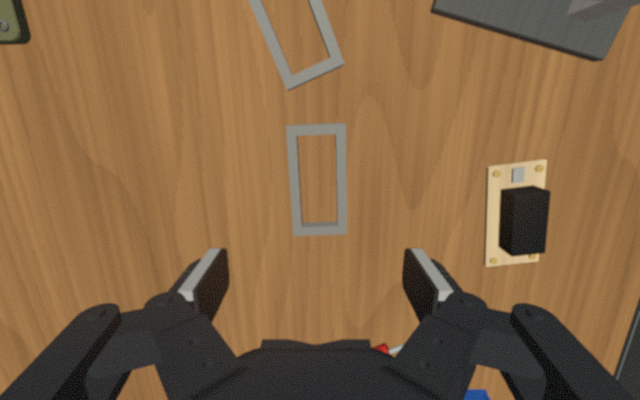

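The spacer is centred at about (318,180) with its surroundings clear. I'll descend.

```bash
python3 -m handwheel '[{"offset":[-0.1,0,3.4],"twist":[-0.1,-0.1,-0.5]},{"offset":[-0.1,0,3.4],"twist":[-0.1,-0.1,-0.5]},{"offset":[-0.1,0,3.4],"twist":[-0.1,0,-0.5]},{"offset":[0,0.1,3.4],"twist":[-0.1,0,-0.4]},{"offset":[0,0,3],"twist":[0,0,0]}]' 85 >/dev/null
python3 -m handwheel '[{"offset":[0,0,0.8],"twist":[0,0,0]},{"offset":[0,0,0.3],"twist":[0,0,0]},{"offset":[0,0,0],"twist":[0,0,0]}]'
python3 -c "
from h import *
plan([.3787,-.2406,.014],down(1.2))"
```

```text
time_s: 10.72
ee_pos: [0.3792, -0.2406, 0.0173]
eef_rot: [-0.002, 0.699, 0.715, -0.001]
wrist_force: [0.4, -0.8, 1.3]
opening: 0.85
finger_force: 0.0
rows 1 tw/row [-0.19 -0.06  0.13] total tool shift cm [ 0.   -0.05  0.33]
[[0.0, -0.05, 0.33]]
```

```bash
python3 -m handwheel '[{"offset":[0,0,0.2],"twist":[0,0,0]},{"offset":[0,0,0],"twist":[0,0,0]}]'
python3 -m handwheel '[{"offset":[0,0,0],"twist":[0,0,0]},{"offset":[0,0,0],"twist":[0,0,0]},{"offset":[0,0,0],"twist":[0,0,0]},{"offset":[0,0,0],"twist":[0,0,0]}]' 40 40
python3 -m handwheel '[{"offset":[0,0,-0.5],"twist":[0,0,0]},{"offset":[0,0,0],"twist":[0,0,0]}]'
python3 -m handwheel '[{"offset":[0,0,-2],"twist":[0,0,0]},{"offset":[0,0,-3.5],"twist":[0,0,0]},{"offset":[0,0,-3.5],"twist":[0,0,0]},{"offset":[0,0,-3.5],"twist":[0,0,0]},{"offset":[0,0,-3.5],"twist":[0,0,0]}]'
python3 - <<'E'
from seat import *
S=np.array([.5893,-.0228,.08]);F=frame(-15.8)
plan(S+F@[0,0,.17],down(-15.8,30))
E
```

```text
time_s: 10.88
ee_pos: [0.3804, -0.242, 0.0162]
eef_rot: [0.0, 0.699, 0.715, -0.0]
wrist_force: [-0.5, -0.2, 0.0]
opening: 0.851
finger_force: 0.0
time_s: 11.22
ee_pos: [0.3801, -0.2421, 0.0162]
eef_rot: [-0.0, 0.699, 0.715, -0.0]
wrist_force: [0.6, 0.9, 7.1]
opening: 0.688
finger_force: 42.2
time_s: 11.38
ee_pos: [0.3796, -0.2419, 0.0208]
eef_rot: [-0.001, 0.699, 0.715, -0.001]
wrist_force: [-0.9, 0.2, -1.5]
opening: 0.688
finger_force: 44.0
time_s: 11.8
ee_pos: [0.3789, -0.2412, 0.1814]
eef_rot: [-0.002, 0.699, 0.715, -0.001]
wrist_force: [0.9, -0.2, -1.3]
opening: 0.689
finger_force: 44.0
rows 7 tw/row [-4.29 -0.64  2.38] total tool shift cm [23.88 13.36 -4.6 ]
[[3.41, 1.91, -0.66], [3.48, 1.81, -0.56], [3.55, 1.7, -0.46], [3.61, 1.59, -0.38], [3.67, 1.46, -0.31], [3.73, 1.33, -0.25], [3.78, 1.19, -0.19]]
```

```bash
python3 -m handwheel '[{"offset":[3.4,1.9,-0.7],"twist":[-4.3,-0.6,2.4]},{"offset":[3.5,1.8,-0.6],"twist":[-4.3,-0.6,2.4]},{"offset":[3.6,1.7,-0.5],"twist":[-4.3,-0.6,2.4]},{"offset":[3.6,1.6,-0.4],"twist":[-4.3,-0.6,2.4]},{"offset":[3.7,1.5,-0.3],"twist":[-4.3,-0.7,2.4]}]' >/dev/null
python3 -m handwheel '[{"offset":[3.7,1.3,-0.2],"twist":[-4.3,-0.7,2.4]},{"offset":[3.7,1.2,-0.2],"twist":[-4.3,-0.6,2.3]},{"offset":[0,0,0],"twist":[0,0,0]},{"offset":[0,0,0],"twist":[0,0,0]},{"offset":[0,0,0],"twist":[0,0,0]}]'
python3 - <<'E'
from seat import *
S=np.array([.5893,-.0228,.08]);F=frame(-15.8)
plan(S+F@[0,0,.17],down(-15.8,30))
im=cams.read_camera("wrist");cv2.imwrite("pics/w6.png",im)
E
```

```text
time_s: 12.63
ee_pos: [0.5073, -0.0002, 0.2265]
eef_rot: [0.206, 0.77, 0.583, 0.156]
wrist_force: [-0.3, 0.4, -1.5]
opening: 0.692
finger_force: 44.0
rows 1 tw/row [-0.03 -0.05  0.  ] total tool shift cm [ 0.06  0.04 -0.06]
[[0.06, 0.04, -0.06]]
```

View pics/w6.png

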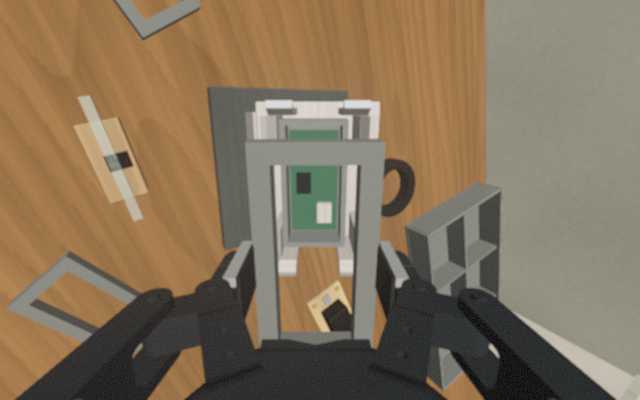

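The spacer is held square over the tray, with its far bar at (315,150). I'll lower it.

```bash
python3 -m handwheel '[{"offset":[0.1,0,2],"twist":[0,0,0]},{"offset":[0,0,2],"twist":[0,0,0]},{"offset":[0,0,1.5],"twist":[0,0,0]},{"offset":[0,0,1],"twist":[0,0,0]},{"offset":[0,0,1],"twist":[0,0,0]}]'
python3 -m handwheel '[{"offset":[0,0,1],"twist":[0,0,0]},{"offset":[0,0,1],"twist":[0,0,0]},{"offset":[0,0,0.9],"twist":[0,0,0]},{"offset":[0,0,0.6],"twist":[0,0,0]},{"offset":[0,0,0],"twist":[0,0,0]}]'
python3 -m handwheel '[{"offset":[0,0,0.2],"twist":[0,0,0]},{"offset":[0,0,0.2],"twist":[0,0,0]},{"offset":[0,0,0],"twist":[0,0,0]}]'
python3 - <<'E'
from seat import *
S=np.array([.5893,-.0228,.08]);F=frame(-15.8)
p,R=tool();print(F.T@(p-S));print("seat force",F.T@np.array(arm.state()["wrist_force"]))
E
```

```text
time_s: 13.1
ee_pos: [0.5443, -0.0127, 0.1608]
eef_rot: [0.206, 0.772, 0.58, 0.156]
wrist_force: [0.3, -0.3, -0.5]
opening: 0.689
finger_force: 44.0
time_s: 13.52
ee_pos: [0.5631, -0.0144, 0.1321]
eef_rot: [0.205, 0.771, 0.581, 0.159]
wrist_force: [0.5, 7.2, 2.0]
opening: 0.687
finger_force: 45.7
time_s: 13.77
ee_pos: [0.5648, -0.0142, 0.1311]
eef_rot: [0.205, 0.771, 0.581, 0.161]
wrist_force: [-15.6, 11.6, 19.4]
opening: 0.686
finger_force: 48.4
[0.0030441  0.00162616 0.05721868]
seat force [-5.99981159  6.93467262 25.91059419]
```

Contact came about 7 mm early, with side force. I'll back off a little and look.

```bash
python3 -m handwheel '[{"offset":[0,0,-0.8],"twist":[0,0,0]},{"offset":[0,0,-0.8],"twist":[0,0,0]},{"offset":[0,0,0],"twist":[0,0,0]},{"offset":[0,0,0],"twist":[0,0,0]}]'
python3 - <<'E'
from seat import *
S=np.array([.5893,-.0228,.08]);F=frame(-15.8)
p,R=tool();print(F.T@(p-S));print(F.T@(np.array([.5443,-.0127,.1608])-S));plan(S+F@[0,0,.0725],down(-15.8,30))
im=cams.read_camera("wrist");cv2.imwrite("pics/w7.png",cv2.resize(im[60:360,140:500],None,fx=2,fy=2,interpolation=cv2.INTER_CUBIC))
E
```

```text
time_s: 14.1
ee_pos: [0.5558, -0.0142, 0.1424]
eef_rot: [0.207, 0.771, 0.581, 0.157]
wrist_force: [-0.0, 0.8, -2.0]
opening: 0.684
finger_force: 45.6
[ 0.00123515 -0.00081399  0.0713545 ]
[ 0.00051967 -0.00253421  0.09299977]
rows 1 tw/row [ 0.1   0.02 -0.2 ] total tool shift cm [ 0.08 -0.12 -0.11]
[[0.08, -0.12, -0.11]]
```

View pics/w7.png

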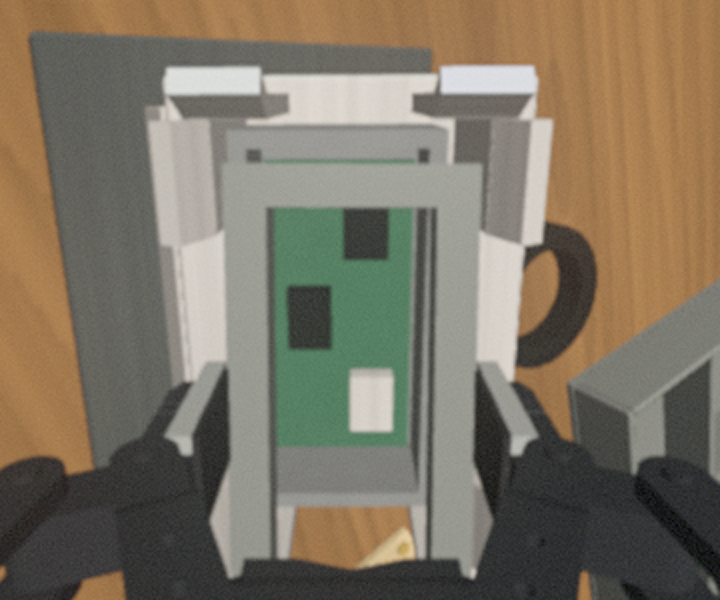

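```bash
python3 - <<'E'
from seat import *
S=np.array([.5893,-.0228,.08]);F=frame(-15.8)
p,R=tool();c=cams.calibration("wrist")
f=lambda q:np.round((proj(c,q)-[140,60])*2).tolist()
for nm,z in(("top",.0022),("bot",.0162)):
  print("spacer",nm,f(p+R.apply([(a,b,z) for a,b in((.06,-.03),(.06,.03),(-.06,.03),(-.06,-.03))])))
print("inner top",f(p+R.apply([(a,b,.0022) for a,b in((.05,-.02),(.05,.02),(-.05,.02),(-.05,-.02))])))
for h in (.034,.005): print("tray",h,f(S+np.array([(a*.03,b*.06,h) for a,b in((-1,1),(1,1),(1,-1),(-1,-1))])@F.T))
print("tray inner rim",f(S+np.array([(a*.025,b*.055,.034) for a,b in((-1,1),(1,1),(1,-1),(-1,-1))])@F.T))
for h in (0,.064): print("posts inner",h,f(S+np.array([(a*.0335,b*.0635,min(h,.054)) for a,b in((-1,1),(1,1),(1,-1),(-1,-1))])@F.T))
E
```

```text
spacer top [[214.0, 163.0], [497.0, 163.0], [465.0, 612.0], [243.0, 611.0]]
spacer bot [[227.0, 156.0], [483.0, 156.0], [456.0, 572.0], [251.0, 571.0]]
inner top [[263.0, 209.0], [447.0, 210.0], [429.0, 582.0], [279.0, 581.0]]
tray 0.034 [[238.0, 146.0], [462.0, 146.0], [443.0, 520.0], [259.0, 521.0]]
tray 0.005 [[255.0, 139.0], [445.0, 138.0], [431.0, 467.0], [271.0, 467.0]]
tray inner rim [[258.0, 165.0], [443.0, 165.0], [428.0, 507.0], [274.0, 508.0]]
posts inner 0 [[246.0, 126.0], [454.0, 126.0], [438.0, 467.0], [264.0, 467.0]]
posts inner 0.064 [[207.0, 138.0], [493.0, 138.0], [464.0, 577.0], [238.0, 577.0]]
```

```bash
python3 -m handwheel '[{"offset":[0,0,-3],"twist":[0,0,0]},{"offset":[0,0,-3],"twist":[0,0,0]},{"offset":[0,0,0],"twist":[0,0,0]},{"offset":[0,0,0],"twist":[0,0,0]},{"offset":[0,0,0],"twist":[0,0,0]}]'
python3 - <<'E'
from seat import *
import json
S=np.array([.5893,-.0228,.08]);F=frame(-15.8)
for i in range(2):
    p,R=tool();print(np.round(F.T@(p-S),4));c=cams.calibration("wrist");im=cams.read_camera("wrist")
p,R=tool();print(np.round(F.T@(p-S),4))
json.dump({k:np.array(v).tolist() for k,v in c.items()},open("c8.json","w"))
cv2.imwrite("pics/w8raw.png",im)
cv2.imwrite("pics/w8.png",cv2.resize(cv2.convertScaleAbs(im[70:310,190:430],alpha=1.5,beta=-90),(600,600),interpolation=cv2.INTER_CUBIC))
E
```

```text
time_s: 14.57
ee_pos: [0.5268, -0.005, 0.1935]
eef_rot: [0.206, 0.771, 0.582, 0.157]
wrist_force: [0.3, 0.4, -1.1]
opening: 0.687
finger_force: 45.6
[4.000e-04 1.000e-04 1.308e-01]
[-0.0002  0.      0.1304]
[-0.0005 -0.      0.1302]
```

View pics/w8.png

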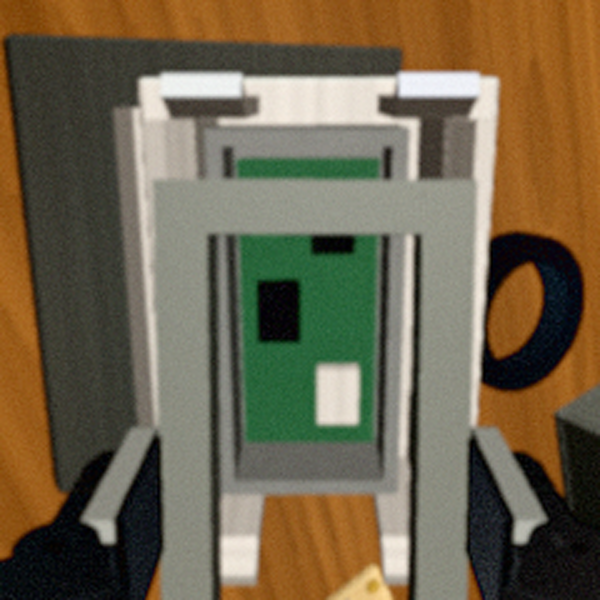

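This image shows the slab's +y corners at (140,75) and (498,77), and the tray rim at (205,126), (408,126) and (398,492). I have now viewed more pictures than the 10 allowed, so from here I'll work from numbers only.

```bash
python3 - <<'E'
from seat import *
import json
from scipy.optimize import least_squares
c=json.load(open("c8.json"))
P=lambda a:(np.array(a)+.5)/2.5-.5+[190,70]
S=np.array([.5893,-.0228,.08]);F=frame(-15.8)
def fit(L,px,yaw=None):
    L=np.array(L)
    f=lambda v:(proj(c,S+F@np.array([v[0],v[1],0])+L@frame(-15.8+(v[2]*100)).T)-P(px)).ravel()
    r=least_squares(f,[0,0,0]);return np.round(r.x*[1e3,1e3,100],2),np.round(r.fun.reshape(-1,2),1).tolist()
print("slab",fit([(-.06,.075,0),(.06,.075,0)],[(140,75),(498,77)]))
print("tray",fit([(-.03,.06,.034),(.03,.06,.034),(.03,-.06,.034)],[(205,126),(408,126),(398,492)]))
B=P([(8,37),(58,490)])
for z in(0,.01):print("base corners world z",z,onplane(c,B,z)[:,:2], "pred",[(np.array([.5893,-.0228])+np.array([[np.cos(a),-np.sin(a)],[np.sin(a),np.cos(a)]])@[-.085,s*.09]).round(4).tolist() for a in [np.radians(-15.8)] for s in(1,-1)])
E
```

```text
slab (array([-0.31,  4.31, -0.66]), [[-1.5, -0.2], [1.5, 0.4]])
tray (array([-3.2 ,  5.12,  0.19]), [[-0.9, -0.0], [0.9, -0.3], [0.0, 0.6]])
base corners world z 0 [[ 0.53586275  0.0893279 ]
 [ 0.485568   -0.08607438]] pred [[0.532, 0.0869], [0.483, -0.0863]]
base corners world z 0.01 [[ 0.53420176  0.08912904]
 [ 0.48557966 -0.08043986]] pred [[0.532, 0.0869], [0.483, -0.0863]]
```

```bash
python3 - <<'E'
from seat import *
import json
from scipy.optimize import least_squares
c=json.load(open("c8.json"));p,R=tool()
P=lambda a:(np.array(a)+.5)/2.5-.5+[190,70]
px=P([(153,181),(477,180),(208,234),(420,234)])
ed=P([(163,600),(468,600),(219,600),(414,600)])
def pr(v,L):
    L=np.array(L);q=Ro.from_euler('y',v[0]*100,degrees=True).apply(L)+[v[1],v[2],v[3]]
    return proj(c,p+R.apply(q))
def f(v):
    e=[(pr(v,[(.06,-.03,0),(.06,.03,0),(.05,-.02,0),(.05,.02,0)])-px).ravel()]
    for k,b in enumerate((-.03,.03,-.02,.02)):
        A=pr(v,[(.05,b,0),(-.03,b,0)]);t=(ed[k,1]-A[0,1])/(A[1,1]-A[0,1]);e.append([A[0,0]+t*(A[1,0]-A[0,0])-ed[k,0]])
    return np.hstack(e)
r=least_squares(f,[0,0,0,.002]);print("pitch deg, x,y,z mm of top centre in tool",np.round(r.x*[100,1e3,1e3,1e3],1),np.round(r.fun,1))
S=np.array([.5893,-.0228,.08]);F=frame(-15.8);S=S+F@[-.0003,.0045,0]
print(S,np.round(F.T@(p-S),4))
E
```

```text
pitch deg, x,y,z mm of top centre in tool [-9.8 -0.5 -0.4  3.8] [ 0.4 -0.4 -0.   0.1  0.3  0.1  0.8  0.2  0.6 -0.9 -1.7  0.6]
[ 0.59027527 -0.01839928  0.07985   ] [-0.0002 -0.0045  0.1302]
```

```bash
python3 -m handwheel '[{"offset":[0.5,0,0],"twist":[0,4.9,0]},{"offset":[0,0,0],"twist":[0,4.9,0]},{"offset":[-0.34,0,1.97],"twist":[0,0,0]},{"offset":[-0.17,0,1],"twist":[0,0,0]},{"offset":[-0.17,0,1],"twist":[0,0,0]}]'
python3 -m handwheel '[{"offset":[-0.17,0,1],"twist":[0,0,0]},{"offset":[-0.17,0,1],"twist":[0,0,0]},{"offset":[0,0,0],"twist":[0,0,0]},{"offset":[0,0,0],"twist":[0,0,0]}]'
python3 - <<'E'
from seat import *
S=np.array([.5903,-.0184,.08]);F=frame(-15.8)
p,R=tool();print(np.round(F.T@(p-S),4));print("seat force",F.T@np.array(arm.state()["wrist_force"]));print((down(-15.8,30).inv()*R).as_rotvec(degrees=True))
E
```

```text
time_s: 15.08
ee_pos: [0.547, -0.0062, 0.1569]
eef_rot: [0.155, 0.755, 0.597, 0.221]
wrist_force: [-0.6, 0.1, -1.2]
opening: 0.688
finger_force: 45.5
time_s: 15.42
ee_pos: [0.5565, -0.0082, 0.1397]
eef_rot: [0.155, 0.755, 0.598, 0.221]
wrist_force: [0.1, 0.5, -0.3]
opening: 0.686
finger_force: 45.5
[-0.0007  0.0006  0.0694]
seat force [-0.22253778  0.51723505 -0.26032063]
[0.12016101 9.79887291 0.10605368]
```

Lined up, with no contact yet at 69 mm. I'll lower it gently.

```bash
python3 -m handwheel '[{"offset":[-0.17,0,1],"twist":[0,0,0]},{"offset":[-0.05,0,0.3],"twist":[0,0,0]},{"offset":[0,0,0],"twist":[0,0,0]}]'
python3 -m handwheel '[{"offset":[-0.03,0,0.2],"twist":[0,0,0]},{"offset":[0,0,0],"twist":[0,0,0]}]'
python3 -m handwheel '[{"offset":[-0.03,0,0.2],"twist":[0,0,0]},{"offset":[0,0,0],"twist":[0,0,0]}]'
python3 - <<'E'
from seat import *
S=np.array([.5903,-.0184,.08]);F=frame(-15.8)
p,R=tool();print(np.round(F.T@(p-S),4));print("seat force",F.T@np.array(arm.state()["wrist_force"]))
E
```

```text
time_s: 15.67
ee_pos: [0.5635, -0.0097, 0.1297]
eef_rot: [0.156, 0.755, 0.598, 0.222]
wrist_force: [-0.4, -0.4, -1.6]
opening: 0.687
finger_force: 45.5
time_s: 15.83
ee_pos: [0.5648, -0.0099, 0.1287]
eef_rot: [0.156, 0.754, 0.597, 0.222]
wrist_force: [-0.5, 0.1, -1.5]
opening: 0.688
finger_force: 45.5
time_s: 16.0
ee_pos: [0.5659, -0.0101, 0.1269]
eef_rot: [0.156, 0.754, 0.597, 0.223]
wrist_force: [-0.5, 0.2, -1.8]
opening: 0.687
finger_force: 45.5
[0.0012 0.0013 0.0535]
seat force [-1.33892748  0.0767413  -1.33858351]
```

```bash
python3 -m handwheel '[{"offset":[-0.03,0,0.15],"twist":[0,0,0]},{"offset":[0,0,0],"twist":[0,0,0]}]'
python3 -m handwheel '[{"offset":[-0.03,0,0.15],"twist":[0,0,0]},{"offset":[0,0,0],"twist":[0,0,0]}]'
python3 -m handwheel '[{"offset":[-0.03,0,0.15],"twist":[0,0,0]},{"offset":[0,0,0],"twist":[0,0,0]}]'
python3 - <<'E'
from seat import *
S=np.array([.5903,-.0184,.08]);F=frame(-15.8)
p,R=tool();print(np.round(F.T@(p-S),4));print("seat force",F.T@np.array(arm.state()["wrist_force"]))
E
```

```text
time_s: 16.17
ee_pos: [0.5666, -0.0104, 0.1254]
eef_rot: [0.156, 0.754, 0.597, 0.222]
wrist_force: [-0.2, -0.7, -0.6]
opening: 0.686
finger_force: 45.5
time_s: 16.33
ee_pos: [0.5673, -0.0107, 0.124]
eef_rot: [0.156, 0.754, 0.597, 0.222]
wrist_force: [0.6, -0.7, 0.0]
opening: 0.691
finger_force: 45.5
time_s: 16.5
ee_pos: [0.568, -0.0109, 0.123]
eef_rot: [0.156, 0.754, 0.597, 0.222]
wrist_force: [-2.9, 0.3, 2.9]
opening: 0.693
finger_force: 46.1
[0.0011 0.0011 0.049 ]
seat force [-1.06781809 -0.46020313  3.93881848]
```

```bash
python3 -m handwheel '[{"offset":[-0.02,0,0.1],"twist":[0,0,0]},{"offset":[-0.02,0,0.1],"twist":[0,0,0]},{"offset":[0,0,0],"twist":[0,0,0]}]'
python3 -m handwheel '[{"offset":[0,0,0],"twist":[0,0,0]},{"offset":[0,0,0],"twist":[0,0,0]},{"offset":[0,0,0],"twist":[0,0,0]},{"offset":[0,0,0],"twist":[0,0,0]}]' 82
python3 -m handwheel '[{"offset":[0.17,0,-1],"twist":[0,0,0]},{"offset":[0.35,0,-2],"twist":[0,0,0]},{"offset":[0.7,0,-4],"twist":[0,0,0]},{"offset":[0.7,0,-4],"twist":[0,-5,0]},{"offset":[0.3,0,-4],"twist":[0,-4.8,0]}]' 100
python3 -m handwheel '[{"offset":[0,0,0],"twist":[0,0,0]},{"offset":[0,0,0],"twist":[0,0,0]},{"offset":[0,0,0],"twist":[0,0,0]}]'
python3 - <<'E'
from seat import *
import json
S=np.array([.5903,-.0184,.08]);F=frame(-15.8)
c=cams.calibration("wrist");im=cams.read_camera("wrist");cv2.imwrite("pics/w9.png",im)
json.dump({k:np.array(v).tolist() for k,v in c.items()},open("c9.json","w"))
for d in finder.cut_out("wrist","spacer"):
    k=max(cv2.findContours(d["region"].astype(np.uint8),0,1)[0],key=len)
    print(round(d["conf"],2),d["region"].sum(),k[:,0].mean(0),cv2.minAreaRect(k))
for h in(.048,.034):
    print(h,np.round(proj(c,S+np.array([(a*.03,b*.06,h) for a,b in((-1,1),(1,1),(1,-1),(-1,-1))])@F.T),1).tolist())
plan([.598,-.285,.2],down(7.1))
E
```

```text
time_s: 16.75
ee_pos: [0.5684, -0.011, 0.1223]
eef_rot: [0.156, 0.754, 0.597, 0.223]
wrist_force: [-13.4, -0.5, 17.8]
opening: 0.694
finger_force: 48.7
time_s: 17.08
ee_pos: [0.5693, -0.0112, 0.1211]
eef_rot: [0.156, 0.754, 0.597, 0.223]
wrist_force: [-0.1, -0.1, -0.3]
opening: 0.824
finger_force: 0.0
time_s: 17.5
ee_pos: [0.4939, 0.0075, 0.2534]
eef_rot: [0.208, 0.772, 0.58, 0.155]
wrist_force: [2.2, 0.7, -0.9]
opening: 0.995
finger_force: 0.0
time_s: 17.75
ee_pos: [0.4959, 0.0097, 0.2522]
eef_rot: [0.206, 0.77, 0.582, 0.158]
wrist_force: [-0.8, -0.8, -0.5]
opening: 1.001
finger_force: 0.0
0.91 2706 [ 95.78881988 281.11180124] ((100.65623474121094, 292.0655517578125), (108.18916320800781, 71.81334686279297), 31.293041229248047)
0.86 1779 [166.47325103  22.04526749] ((165.38055419921875, 12.034561157226562), (65.42108154296875, 67.49187469482422), 59.82648468017578)
0.66 3626 [312.35897436 182.1994302 ] ((312.0, 183.0), (120.0, 64.0), 90.0)
0.048 [[282.1, 125.0], [348.4, 125.0], [344.7, 245.7], [285.9, 245.7]]
0.034 [[283.7, 124.2], [346.8, 124.2], [343.4, 239.8], [287.2, 239.9]]
rows 8 tw/row [ 3.69  0.74 -2.81] total tool shift cm [-25.42  13.06  13.3 ]
[[-3.18, 1.63, 1.66], [-3.28, 1.58, 1.52], [-3.37, 1.51, 1.37], [-3.46, 1.42, 1.24], [-3.54, 1.33, 1.1], [-3.62, 1.22, 0.97], [-3.69, 1.1, 0.85], [-3.75, 0.97, 0.74]]
```

```bash
python3 - <<'E'
from seat import *
import json
c=json.load(open("c9.json"));S=np.array([.5903,-.0184,.08]);F=frame(-15.8)
ds=[d for d in finder.cut_out("wrist","spacer")]
m=min((d["region"] for d in ds),key=lambda r:abs(np.argwhere(r).mean(0)-[183,312]).sum())
print("rows",np.where(m.any(1))[0][[0,-1]])
q=lambda x,y,h:proj(c,S+F@np.array([x,y,h]))[0]
for y in(.05,.03,.0,-.03,-.05):
    l,r=q(-.033,y,.048),q(.027,y,.048);k=np.where(m[int(round(l[1]))])[0];print(y,"pred",np.round([l[0],r[0],r[0]-l[0]],1),"obs",k.min(),k.max()+1,k.max()+1-k.min())
E
```

```text
rows [123 243]
0.05 pred [279.2 344.8  65.6] obs 280 344 64
0.03 pred [279.9 344.2  64.2] obs 281 344 63
0.0 pred [281.  343.3  62.3] obs 283 344 61
-0.03 pred [282.  342.5  60.4] obs 283 343 60
-0.05 pred [282.7 342.   59.3] obs 284 342 58
```

The spacer lies flat, within about 1 px along its whole length, and about 2–3 mm down-slope inside the pocket. Next is the cover.

```bash
python3 -m handwheel '[{"offset":[-3.2,1.6,1.2],"twist":[3.7,0.7,-2.8]},{"offset":[-3.3,1.6,1.4],"twist":[3.7,0.7,-2.8]},{"offset":[-3.4,1.5,1.4],"twist":[3.7,0.7,-2.8]},{"offset":[-3.5,1.4,1.2],"twist":[3.7,0.7,-2.8]},{"offset":[-3.5,1.3,1.1],"twist":[3.7,0.8,-2.8]}]' >/dev/null
python3 -m handwheel '[{"offset":[-3.6,1.2,1],"twist":[3.7,0.8,-2.8]},{"offset":[-3.7,1.1,0.9],"twist":[3.7,0.7,-2.8]},{"offset":[-3.8,1,0.8],"twist":[3.6,0.7,-2.8]},{"offset":[0,0,0],"twist":[0,0,0]},{"offset":[0,0,0],"twist":[0,0,0]}]'>/dev/null
python3 -m handwheel '[{"offset":[0,0,0],"twist":[0,0,0]},{"offset":[0,0,0],"twist":[0,0,0]}]'
python3 - <<'E'
from h import *
c=cams.calibration("wrist");im=cams.read_camera("wrist");c2=cams.calibration("wrist");cv2.imwrite("pics/w10.png",im)
print(np.abs(np.array(c["t"])-c2["t"]).max())
# full silhouette hull: plate + box
best=max(finder.cut_out("wrist","cover"),key=lambda d:d["conf"]);m=best["region"].astype(np.uint8)
k=max(cv2.findContours(m,0,1)[0],key=len);print(best["conf"],cv2.minAreaRect(k))
L=np.array([(a*.03,b*.06,z) for a in(-1,1) for b in(-1,1) for z in(0,.006)]+[(a*.018,b*.035,.032) for a in(-1,1) for b in(-1,1)])
S=4;M=np.zeros((1600,2560),np.uint8);cv2.fillConvexPoly(M,((cv2.convexHull(k)[:,0]+.5)*S).astype(np.int32),1)
def cost(v):
    q=proj(c,Ro.from_euler('z',v[2],degrees=True).apply(L)+[v[0]/1e3,v[1]/1e3,0]);Q=np.zeros_like(M);cv2.fillConvexPoly(Q,cv2.convexHull(((q+.5)*S).astype(np.int32)),1);return 1-(M&Q).sum()/(M|Q).sum()
x0=np.array([598,-285,7.1]);r=minimize(cost,x0,method="Nelder-Mead",options=dict(initial_simplex=x0+np.array([[0,0,0],[8,0,0],[0,8,0],[0,0,6]]),xatol=.1,fatol=1e-4));v=r.x
print(v,1-r.fun)
plan([v[0]/1e3,v[1]/1e3,.027],down(v[2]))
E
```

```text
time_s: 18.9
ee_pos: [0.5944, -0.2843, 0.2058]
eef_rot: [0.001, 0.663, 0.749, 0.0]
wrist_force: [0.8, 0.5, 0.7]
opening: 0.997
finger_force: 0.0
0.0002436819170076321
0.9 ((318.0, 173.5), (105.0, 56.0), 90.0)
[ 597.03334398 -284.54200505    6.98377342] 0.9839488994313638
rows 5 tw/row [0.05 0.03 0.01] total tool shift cm [-0.05  0.14 18.06]
[[-0.01, 0.03, 3.61], [-0.01, 0.03, 3.61], [-0.01, 0.03, 3.61], [-0.02, 0.04, 3.61], [-0.02, 0.04, 3.61]]
```

```bash
python3 -m handwheel '[{"offset":[0,0.1,4],"twist":[0,0,0]},{"offset":[0,0,4],"twist":[0,0,0]},{"offset":[0,0,4],"twist":[0,0,0]},{"offset":[0,0,3.5],"twist":[0,0,0]},{"offset":[0,0,1.5],"twist":[0,0,0]}]' 75 >/dev/null
python3 -m handwheel '[{"offset":[0,0,0.9],"twist":[0,0,0]},{"offset":[0,0,0],"twist":[0,0,0]},{"offset":[0,0,0],"twist":[0,0,0]}]'
python3 -m handwheel '[{"offset":[0,0,0],"twist":[0,0,0]},{"offset":[0,0,0],"twist":[0,0,0]},{"offset":[0,0,0],"twist":[0,0,0]},{"offset":[0,0,0],"twist":[0,0,0]},{"offset":[0,0,0],"twist":[0,0,0]}]' 15 40
python3 -m handwheel '[{"offset":[0,0,0],"twist":[0,0,0]},{"offset":[0,0,0],"twist":[0,0,0]}]'
```

```text
time_s: 19.67
ee_pos: [0.5978, -0.2848, 0.0291]
eef_rot: [0.003, 0.662, 0.749, 0.001]
wrist_force: [0.2, 0.1, 1.1]
opening: 0.75
finger_force: 0.0
time_s: 20.08
ee_pos: [0.5988, -0.2857, 0.0296]
eef_rot: [0.004, 0.663, 0.749, 0.001]
wrist_force: [-0.6, 0.7, 7.1]
opening: 0.411
finger_force: 42.2
time_s: 20.25
ee_pos: [0.5987, -0.2857, 0.0296]
eef_rot: [0.004, 0.663, 0.749, 0.001]
wrist_force: [-0.2, 1.4, 7.8]
opening: 0.407
finger_force: 42.2
```

```bash
python3 -m handwheel '[{"offset":[0,0,-1],"twist":[0,0,0]},{"offset":[0,0,-3.5],"twist":[0,0,0]},{"offset":[0,0,-4],"twist":[0,0,0]},{"offset":[0,0,-4],"twist":[0,0,0]},{"offset":[0,0,-4],"twist":[0,0,0]}]' - 60
python3 - <<'E'
from seat import *
S=np.array([.5903,-.0184,.08]);F=frame(-15.8)
plan(S+F@[0,0,.17],down(-15.8,30))
E
```

```text
time_s: 20.67
ee_pos: [0.5959, -0.2845, 0.1941]
eef_rot: [0.001, 0.663, 0.749, 0.0]
wrist_force: [1.8, -0.4, -1.9]
opening: 0.408
finger_force: 61.6
rows 8 tw/row [-3.68 -0.74  2.79] total tool shift cm [29.77 -5.14 -3.37]
[[3.72, -0.64, -0.42], [3.68, -0.79, -0.52], [3.63, -0.93, -0.62], [3.57, -1.07, -0.73], [3.51, -1.19, -0.85], [3.44, -1.3, -0.97], [3.36, -1.4, -1.1], [3.27, -1.48, -1.24]]
```

```bash
python3 -m handwheel '[{"offset":[3.7,-0.6,-1.2],"twist":[-3.7,-0.7,2.8]},{"offset":[3.7,-0.8,-1.2],"twist":[-3.7,-0.7,2.8]},{"offset":[3.6,-0.9,-0.6],"twist":[-3.7,-0.7,2.8]},{"offset":[3.6,-1.1,-0.7],"twist":[-3.7,-0.7,2.8]},{"offset":[3.5,-1.2,-0.8],"twist":[-3.7,-0.8,2.8]}]' >/dev/null
python3 -m handwheel '[{"offset":[3.4,-1.3,-0.9],"twist":[-3.7,-0.8,2.8]},{"offset":[3.4,-1.4,-0.6],"twist":[-3.6,-0.8,2.8]},{"offset":[3.3,-1.5,-0.5],"twist":[-3.6,-0.7,2.7]},{"offset":[0,0,0],"twist":[0,0,0]},{"offset":[0,0,0],"twist":[0,0,0]}]' >/dev/null
python3 -m handwheel '[{"offset":[0,0,0],"twist":[0,0,0]},{"offset":[0,0,0],"twist":[0,0,0]}]'
python3 - <<'E'
from seat import *
import json
from scipy.optimize import least_squares
S=np.array([.5903,-.0184,.08]);F=frame(-15.8);p,R=tool()
plan(S+F@[0,0,.17],down(-15.8,30))
c=cams.calibration("wrist");im=cams.read_camera("wrist");cv2.imwrite("pics/w11.png",im)
# predicted held plate in tool frame vs mask
m=max(finder.cut_out("wrist","cover"),key=lambda d:d["conf"])["region"]
print("rows",np.where(m.any(1))[0][[0,-1]])
for y in(.055,.045,.03,.02):
    l,r=proj(c,p+R.apply([(y,-.03,.0236),(y,.03,.0236)]));k=np.where(m[int(round(l[1]))])[0];print(y,np.round([l[1],l[0],r[0]],1),"obs",k.min(),k.max()+1)
print("edge row pred",proj(c,p+R.apply([(.06,0,.0236),(.06,0,.0296)]))[:,1])
E
```

```text
time_s: 21.67
ee_pos: [0.5154, 0.0027, 0.2279]
eef_rot: [0.207, 0.771, 0.582, 0.156]
wrist_force: [1.3, -0.4, -2.3]
opening: 0.411
finger_force: 61.8
rows 1 tw/row [ 0.03  0.05 -0.1 ] total tool shift cm [ 0.01 -0.66 -0.3 ]
[[0.01, -0.66, -0.3]]
rows [134 334]
0.055 [146.8 257.  377.4] obs 255 375
0.045 [166.6 258.1 376.2] obs 256 373
0.03 [194.9 259.7 374.5] obs 259 371
0.02 [212.9 260.7 373.4] obs 260 371
edge row pred [136.66052493 135.53796153]
```

```bash
python3 -m handwheel '[{"offset":[0,-0.6,1],"twist":[0,0,0]},{"offset":[0,0,2],"twist":[0,0,0]},{"offset":[0,0,1.3],"twist":[0,0,0]},{"offset":[0,0,1],"twist":[0,0,0]},{"offset":[0,0,0.8],"twist":[0,0,0]}]'
python3 -m handwheel '[{"offset":[0,0,0.7],"twist":[0,0,0]},{"offset":[0,0,0.7],"twist":[0,0,0]},{"offset":[0,0,0],"twist":[0,0,0]},{"offset":[0,0,0],"twist":[0,0,0]}]'
python3 - <<'E'
from seat import *
S=np.array([.5903,-.0184,.08]);F=frame(-15.8)
p,R=tool();print(np.round(F.T@(p-S),4));print("seat force",F.T@np.array(arm.state()["wrist_force"]))
E
```

```text
time_s: 22.18
ee_pos: [0.5395, -0.0053, 0.1702]
eef_rot: [0.206, 0.772, 0.581, 0.155]
wrist_force: [-0.7, 0.0, -2.0]
opening: 0.409
finger_force: 61.7
time_s: 22.52
ee_pos: [0.5455, -0.0056, 0.1587]
eef_rot: [0.206, 0.771, 0.582, 0.156]
wrist_force: [-0.2, -0.0, -2.1]
opening: 0.409
finger_force: 61.7
[-0.0009  0.0001  0.0915]
seat force [-1.21937079 -0.08961356 -1.66956861]
```

```bash
python3 -m handwheel '[{"offset":[0,0,0.4],"twist":[0,0,0]},{"offset":[0,0,0.4],"twist":[0,0,0]},{"offset":[0,0,0.2],"twist":[0,0,0]},{"offset":[0,0,0],"twist":[0,0,0]}]'
python3 -m handwheel '[{"offset":[0,0,0.2],"twist":[0,0,0]},{"offset":[0,0,0],"twist":[0,0,0]}]'
python3 - <<'E'
from seat import *
S=np.array([.5903,-.0184,.08]);F=frame(-15.8)
p,R=tool();print(np.round(F.T@(p-S),4));print("seat force",F.T@np.array(arm.state()["wrist_force"]))
E
```

```text
time_s: 22.85
ee_pos: [0.5502, -0.0065, 0.15]
eef_rot: [0.206, 0.771, 0.583, 0.156]
wrist_force: [-0.5, -0.4, -2.5]
opening: 0.407
finger_force: 61.7
time_s: 23.02
ee_pos: [0.5513, -0.0068, 0.1484]
eef_rot: [0.206, 0.771, 0.583, 0.156]
wrist_force: [0.1, 0.2, -2.0]
opening: 0.402
finger_force: 61.7
[-0.001   0.0006  0.0796]
seat force [-0.97583391  0.17051081 -1.76702167]
```

```bash
python3 -m handwheel '[{"offset":[0,0,0.15],"twist":[0,0,0]},{"offset":[0,0,0],"twist":[0,0,0]}]'
python3 -m handwheel '[{"offset":[0,0,0.15],"twist":[0,0,0]},{"offset":[0,0,0],"twist":[0,0,0]}]'
python3 -m handwheel '[{"offset":[0,0,0.1],"twist":[0,0,0]},{"offset":[0,0,0],"twist":[0,0,0]}]'
python3 - <<'E'
from seat import *
S=np.array([.5903,-.0184,.08]);F=frame(-15.8)
p,R=tool();print(np.round(F.T@(p-S),4));print("seat force",F.T@np.array(arm.state()["wrist_force"]))
E
```

```text
time_s: 23.18
ee_pos: [0.552, -0.007, 0.1472]
eef_rot: [0.206, 0.771, 0.583, 0.156]
wrist_force: [-0.5, 0.6, -2.2]
opening: 0.402
finger_force: 61.7
time_s: 23.35
ee_pos: [0.5528, -0.0072, 0.1463]
eef_rot: [0.206, 0.771, 0.582, 0.156]
wrist_force: [-1.0, 0.3, 0.6]
opening: 0.411
finger_force: 62.1
time_s: 23.52
ee_pos: [0.5529, -0.0072, 0.1462]
eef_rot: [0.206, 0.77, 0.583, 0.156]
wrist_force: [-9.6, 2.3, 10.7]
opening: 0.408
finger_force: 63.6
[-0.0007  0.0006  0.0768]
seat force [-3.16017248 -0.37272716 14.17139237]
```

Contact came at the expected height. I'll release, retract and check.

```bash
python3 -m handwheel '[{"offset":[0,0,0],"twist":[0,0,0]},{"offset":[0,0,0],"twist":[0,0,0]},{"offset":[0,0,0],"twist":[0,0,0]},{"offset":[0,0,0],"twist":[0,0,0]}]' 65
python3 -m handwheel '[{"offset":[0,0,-1],"twist":[0,0,0]},{"offset":[0,0,-3],"twist":[0,0,0]},{"offset":[0,0,-4],"twist":[0,0,0]},{"offset":[0,0,-3],"twist":[0,0,0]},{"offset":[0,0,0],"twist":[0,0,0]}]'
python3 -m handwheel '[{"offset":[0,0,0],"twist":[0,0,0]},{"offset":[0,0,0],"twist":[0,0,0]},{"offset":[0,0,0],"twist":[0,0,0]}]' >/dev/null
python3 - <<'E'
from seat import *
S=np.array([.5903,-.0184,.08]);F=frame(-15.8)
c=cams.calibration("wrist");im=cams.read_camera("wrist");cv2.imwrite("pics/w12.png",im)
for n,h in(("cover",.054),("spacer",.048),("base_tray",.034)):
  ds=finder.cut_out("wrist",n)
  q=lambda x,y:proj(c,S+F@np.array([x,y,h]))[0]
  C=q(0,0);ds=[d for d in ds if abs(np.argwhere(d["region"]).mean(0)[::-1]-C).max()<60]
  if not ds: print(n,"not seen");continue
  m=ds[0]["region"];print(n,ds[0]["conf"],"rows",np.where(m.any(1))[0][[0,-1]],"pred",np.round([q(0,.06)[1],q(0,-.06)[1]],1))
  for y in(.05,.03,0,-.03,-.05):
    l,r=q(-.03,y),q(.03,y);k=np.where(m[int(round(l[1]))])[0]
    if len(k):print(y,np.round([l[0],r[0],r[0]-l[0]],1),k.min(),k.max()+1,k.max()+1-k.min())
E
```

```text
time_s: 23.85
ee_pos: [0.5536, -0.0075, 0.1453]
eef_rot: [0.206, 0.771, 0.582, 0.156]
wrist_force: [-0.8, -0.2, 0.1]
opening: 0.65
finger_force: 0.0
time_s: 24.27
ee_pos: [0.5019, 0.0083, 0.2466]
eef_rot: [0.208, 0.77, 0.582, 0.16]
wrist_force: [0.4, -0.5, 0.7]
opening: 0.646
finger_force: 0.0
cover 0.83 rows [122 251] pred [124.4 253.3]
0.05 [284.1 354.7  70.7] 282 352 70
0.03 [284.8 353.8  69.1] 282 351 69
0 [285.8 352.6  66.8] 284 350 66
-0.03 [286.7 351.4  64.7] 285 349 64
-0.05 [287.3 350.6  63.3] 285 348 63
spacer not seen
base_tray not seen
```

```bash
python3 -c "
from plant import ticket
print(ticket.sign_off())"
```

```text
the job is handed in; nothing more can be done
None
```

The tray, spacer and cover are stacked in the nest in that order, released, and handed in at about 24 s of the 70 s. My last wrist-camera check put the cover flat and about 2 mm off centre along x and y. The sign-off returned no verdict, and I viewed 12 pictures, two over the limit of 10.

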